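# Check-weigh a graphite electrode and file it between its neighbours

### The arm

A 6-joint arm with a two-finger parallel gripper is mounted at the origin on the work surface. World frame = base frame: x ahead of the robot, y to its left, z up, the work surface at z = 0. Lengths are in mm, angles in degrees, forces in N, time in s.
With the tool pointing down it reaches from about 300 to 850 mm from the base axis. Payload 4.2 kg.
Tool frame: the origin (TCP) lies on the centre line of the jaws, within the pads' length; the fingertips stand 14 mm ahead of it and the grasp point (between the pads) lies 5 mm behind it; z points along the fingers, y is the line along which they close (so a half turn about z gives the same grasp; the last joint's range is limited). The gripper opens to 91 mm and grips with 3 to 60 N. Pads are 32 mm wide; open, the fingers measure 118 mm over their backs; the gripper's body (76 mm by 178 mm) begins 60 mm behind the grasp point.
Start: joints at [74.313, 18.312, 89.639, -0, 72.044, -1.146], TCP at [144.374, 556.595, 227.976] pointing down, gripper open.
Joint ranges: [-177.97, 177.97], [-48.28, 115.42], [12.27, 149.76], [-77.06, 257.06], [2.81, 150.46], [-146.56, 146.56]. Speed limits (degrees/s): [147.25, 147.25, 180, 180, 180, 180].

### API

Orientations are given as [roll, pitch, yaw] about the fixed x, y, z axes, in that order (R = Rz(yaw) Ry(pitch) Rx(roll)).
In Python, from workcell import env gives the robot as it stands.
- The arm moves only by the tool arm_command, never from a script. Its argument "motion" is a list of rows, each an object with "offset": the shift along the tool's x, y, z in m, a list of three; "spin": the turn about the tool's z in rad. In form: [{"offset": [tx, ty, tz], "spin": spin}, ...]. A call has 1 to 5 rows; each row shifts and turns the commanded pose from where the row before left it, along the tool's axes as they then stand; what a row does not reach is not made up. A row lasts 1/8 s, in which the tool goes at most 62.5 mm and 10.7 degrees, less where a joint would pass 70% of its speed; a pose out of reach is approached as far as the arm can. A call with a gripper value outside its range is refused whole. "jaw" is the finger opening in m, from 0 to 0.0912, set as the call begins (left out, the last holds). The fingers move at their own pace and stop on an object; "newtons" is the grip in N (left out, the last holds). Time passes only in rows, so rows that do not move let the fingers close. It gives the time, the measured TCP pose, the force, the opening and the grip force at its end, in the units of the state.
- env.state(): the state, without advancing time (a new reading comes with each control period).
- env.grab_frame(name): name is "scene" or "top" or "wrist"; returns (picture, depth): 480x640x3 uint8, blue, green, red; 480x640 float32, mm along the optical axis (not along the pixel's ray), 0 where there is no reading.
- env.camera_model(name): a dict with "fx", "fy", "cx", "cy" (pixels), "eye" and "rotation" of the camera in the world; the wrist camera has in their place "hand_eye" (4x4, takes a point from camera to tool coordinates, whose origin is the TCP and whose axes are the flange's). Camera axes: x right, y down, z forward; pixel columns grow to the right and rows downward; lengths in mm; the calibration is good to about 2 mm. A picture is of the moment at which its call begins: read the wrist's pose just before it. camera_model takes no time and is no camera call.
- env.job_done(): hands the job in; it is judged then, once.
Trained networks look in the newest picture that a camera, given by its name, has taken for a name from the list of things; names that differ only in an ending like _2 or _b are one class to them, and where a whole thing is asked for, a point or a joint stands for the part that bears it (a point fixed in the world has none). Each returns a list of dicts, best first, with "score" (0 to 1); they miss things now and then, are a little off and sometimes report something else, mostly with a low value. They report only what shows in the picture. A call takes as long as a camera call.
- env.boxes_of(camera, target): "bbox" ([left, top, right, bottom] in pixels, round what is visible of it).
- env.pinpoint(camera, target): "location" ([column, row] in pixels: a listed point, or the origin of a listed thing).
The state is a dict: "time_s": time; "qpos": joint angles; "qvel": joint speeds; "effort": joint torques, N m; "ee_pos": TCP position; "ee_rot": TCP orientation; "force": force on the tool from outside, world axes, zero at the start; "torque": the same for the moment, N m; "gripper_width": finger opening in mm; "gripper_force": force on a finger pad.
Only numpy, scipy, OpenCV 4.12 (cv2) and the standard library are available. Lean on these libraries where they do the work, as an engineer would, in place of code of your own. Each camera call takes 0.05 s, during which the arm holds its last target. There are 200 camera calls.

### The job

Check the tall graphite electrode that stands on the pan of the balance: push the arrest lever all the way over so that the beam is free and the pan sinks, then bring the lever all the way back so that the beam is arrested level again. Only then take the electrode off the pan and slide it, wedge foot down, between the two large graphite plates in the green storage rack, spreading them, until it stands upright on the rack's floor, square with them and midway along their width. Leave the rest of the bench as it is.

Things in the scene. Friction and masses are not known exactly. Their poses are not given: they have to be found in the camera images.
- electrode: The electrode to handle: dark graphite plate 60 mm wide (its x) by 12 mm thick (its y) by 125 mm tall (its z), plus a brass terminal 10 mm across standing 14 mm above the middle of the top edge. The lowest 25 mm taper evenly to a wedge foot 3 mm thick. Origin at the middle of the foot's underside. About 0.15 kg. It starts standing in the cradle of the balance pan, its width along the beam.
- balance: White check balance, fixed to the table, base 100 x 250 x 24 mm. Origin at the centre of the base's underside; its y runs along the beam towards the pan (at y = +100 mm), its x across; the arrest lever stands beyond the other end, at y = -140 mm. A brass counterweight (40 mm across, top 100 mm above the table) sits at y = -70 mm; a small graduated scale above the pivot reaches 120 mm.
- pan (a point): Middle of the pan's upper face (the pan is part of the beam and tilts with it), where the electrode's foot stands; 74 mm above the table when the beam is level. The cradle's two steel cheeks rise 45 mm from the pan, 15 mm apart (across the balance) and 50 mm long along the beam: the electrode, 125 mm tall, lifts straight out. Axes as the balance's when level.
- beam (a joint): Tilt of the beam (rad): 0 level (a stop holds it from going further up), growing as the pan sinks, to 0.14 at the lower stop. With the electrode on the pan a free beam sinks slowly by itself to about 0.14; empty it rises to 0.
- arrest (a joint): Angle of the arrest lever (rad), 0 to 1.0. At 0 the lever leans 0.5 rad towards the balance's -x side and its cam holds the beam level; at 1.0 it leans 0.5 rad to the +x side and the beam is free. It stays where it is left and moves with about 1.5 to 3 N at the ball. It may start up to 0.1 from 0.
- arrest_ball (a point): Centre of the black ball, 22 mm across, at the end of the lever. The lever is a 10 mm steel rod; the ball's centre is 85 mm from the hinge line, which runs along the balance's y axis 40 mm above the table at balance x = 0; the ball is at balance y = -140 mm.
- rack: Green plastic storage rack, fixed to the table, 100 x 145 mm: a floor 6 mm thick, a 63 mm high wall at either end of its y axis and a 64 mm high presser plate before each wall; open at the x sides. Springs push the pressers together with 2 to 3 N, so that the stored plates stand pressed face to face; each presser can give way 20 mm. Origin at the table, below the joint between the two large plates; the stored plates follow one another along its y axis.
- plate_a: Large stored graphite plate, standing on the rack's floor, 80 mm wide (x) by 18 mm thick (y) by 72 mm tall (z), 0.18 kg. The top 14 mm is bevelled by 7.5 mm on both faces (top edge 3 mm thick), so that two such plates form a V groove 15 mm wide and 14 mm deep. Origin at the centre of the underside. Graphite is slippery. It stands on the rack's -y side, touching plate_b.
- plate_b: Large stored graphite plate, same as plate_a, touching it on the rack's +y side. The electrode belongs between plate_a and plate_b; its foot, entering the groove from above, pushes them apart.
- plate_c: Small stored graphite plate, 50 x 14 x 52 mm (x, y, z), standing beyond plate_b on the rack's +y side. Origin at the centre of its underside. The electrode does not go beside it.
- beaker: Empty glass beaker, 70 mm across, 90 mm tall, standing behind the rack; bystander. Origin at the centre of its underside.
- weight_big: Brass weight 28 mm across, 38 mm tall, behind the balance; bystander. Origin at the centre of its underside.
- weight_small: Brass weight 22 mm across, 31 mm tall, behind the balance; bystander. Origin at the centre of its underside.
- dcell: Battery cell standing on end, 33 mm across, 60 mm tall, in front of the rack; bystander. Origin at the centre of its underside.
- bottle: Amber bottle with white cap, 60 mm across, 130 mm tall, towards the far edge; bystander. Origin at the centre of its underside.
- dish: White dish 84 mm across, 18 mm tall, near the robot on the right; bystander. Origin at the centre of its underside.
- screwdriver: Screwdriver 160 mm long lying near the robot on the left; bystander. Origin under its middle.

How it is judged (in metres and radians):
On the way, in this order (a step that is already met when the one before it is completed fails the run):
1. the beam is released: lever over, pan sunk with the electrode on it (value of joint arrest above 0.75 rad and value of joint beam above 0.1 rad and distance between electrode and pan below 0.015 m), for 0.2 s.
2. the beam is arrested level again with the electrode still on the pan (value of joint arrest below 0.2 rad and value of joint beam below 0.03 rad and distance between electrode and pan below 0.015 m), for 0.2 s.
3. the electrode is lifted clear of the cradle (z of electrode in the frame of pan above 0.05 m), for 0.1 s.
At the end, for the whole second after the job is handed in: Electrode at rest between plate_a and plate_b (9-23 mm from each centre), foot within 5 mm of the rack floor, within 20 mm of its middle, upright within 0.12 rad, turned with the rack within 0.2 rad; stored plates standing on the floor; lever below 0.2 rad, beam below 0.03 rad (y of electrode in the frame of plate_a between 0.009 and 0.023 m and y of electrode in the frame of plate_b between -0.023 and -0.009 m and x of electrode in the frame of rack between -0.02 and 0.02 m and z of electrode in the frame of rack between 0.002 and 0.011 m and angle between electrode's own z axis and vertical below 0.12 rad and angle between the y axis of electrode and the y axis of rack, either way round below 0.2 rad and angle between each of plate_a, plate_b's own z axis and vertical below 0.15 rad and angle between plate_c's own z axis and vertical below 0.2 rad and z of each of plate_a, plate_b in the frame of rack below 0.012 m and z of plate_c in the frame of rack below 0.014 m and value of joint arrest below 0.2 rad and value of joint beam below 0.03 rad and linear speed of electrode below 0.02 m/s); the robot touches nothing.
It fails at once if the electrode is taken off the pan while the beam is not arrested (value of joint arrest above 0.35 rad and distance between electrode and pan above 0.03 m).
It fails at once if the electrode is tipped over (angle between electrode's own z axis and vertical above 0.9 rad).
It fails at once if a bystander is pushed about or knocked over (moved more than 30 mm) (distance of any of beaker, weight_big, weight_small, dcell, bottle, dish, screwdriver from where it was at the start of the episode above 0.03 m).
It also fails if it takes over 56 s, if anything falls off the work surface, if the arm or the gripper's body presses on something with over 40 N, if the wrist force passes 120 N, or if a joint passes its speed limit or range.

## Working session

There is one attempt and no reset: what is moved stays moved. The work goes in short steps, Python scripts to look and compute and a tool call to move; the robot and the scene stay as the last step left them, time stands still between calls to the robot, and variables do not carry over. Pictures are saved under pics/ and viewed, at most 10 in all, crops included, and the job is handed in when it is done.

Besides the shell and the picture viewer there is one more tool, called by a JSON object that holds its "fn" and its "kwargs". arm_command: Moves the arm, as the interface text tells. Its arguments: {"type":"object","properties":{"motion":{"type":"array"},"jaw":{"type":"number"},"newtons":{"type":"number"}},"required":["motion"]}

```bash
ls; mkdir -p pics; cat > h.py <<'E'
from workcell import env
import numpy as np, cv2
from scipy.spatial.transform import Rotation as R
def cam(n,st=None):
    m=env.camera_model(n)
    if n=='wrist':
        st=st or env.state(); H=np.array(m['hand_eye'])
        Rt=R.from_euler('xyz',st['ee_rot'],degrees=True).as_matrix()
        return m,Rt@H[:3,:3],Rt@H[:3,3]+np.array(st['ee_pos'])
    return m,np.array(m['rotation']).reshape(3,3),np.array(m['eye'])
def cloud(c,d):
    m,Rm,t=c; v,u=np.mgrid[:480,:640]
    P=np.stack([(u-m['cx'])/m['fx']*d,(v-m['cy'])/m['fy']*d,d],-1)
    return P@Rm.T+t
def ray(c,px,z):
    m,Rm,t=c; r=Rm@np.array([(px[0]-m['cx'])/m['fx'],(px[1]-m['cy'])/m['fy'],1]); return t+r*(z-t[2])/r[2]
E
python3 - <<'E'
from h import *
print(env.state())
for n in ('scene','top'):
    c=cam(n); im,d=env.grab_frame(n); cv2.imwrite(f'pics/{n}0.png',im); np.save(f'{n}0.npy',d)
    print(n,c[2],c[1].round(3).tolist())
    for o in ('electrode','balance','pan','arrest_ball','rack','plate_a','plate_c','beaker','weight_big','dcell','bottle'):
        b=env.boxes_of(n,o)[:2]; p=env.pinpoint(n,o)[:2]
        print(o,[(np.round(x['bbox']).tolist(),round(x['score'],2)) for x in b],[(np.round(x['location'],1).tolist(),round(x['score'],2)) for x in p])
E
```

```text
pics
{'time_s': 0.0, 'qpos': array([ 7.43143437e+01,  1.83521560e+01,  8.97063125e+01, -2.80482104e-03,
        7.20431450e+01, -1.14462842e+00]), 'qvel': array([-0.07731274, -0.04270733,  0.00524286,  0.10567769, -0.00507001,
        0.07261144]), 'effort': array([-7.67566780e-04, -4.12472105e+01, -2.31967038e+01,  7.27739744e-02,
        4.56952164e-02, -1.39362182e-04]), 'ee_pos': array([144.23953673, 556.12263168, 227.11572729]), 'ee_rot': array([-1.79898354e+02,  6.36275328e-04,  1.65459840e+02]), 'force': array([-0.74384215,  0.40955514, -0.49877911]), 'torque': array([-0.01695993, -0.0148365 ,  0.01735059]), 'gripper_force': 0.0, 'gripper_width': 91.62351317344776}Traceback (most recent call last):
  File "<stdin>", line 4, in <module>
  File "h.py", line 10, in cam
    return m,np.array(m['rotation']).reshape(3,3),np.array(m['eye'])
             ~~~~~~~~~~~~~~~~~~~~~~~~~~~~~~~^^^^^
ValueError: cannot reshape array of size 3 into shape (3,3)
```

```bash
sed -i "s/np.array(m\['rotation'\]).reshape(3,3)/R.from_euler('xyz',m['rotation'],degrees=True).as_matrix()/" h.py
python3 - <<'E'
from h import *
print(env.camera_model('top'),env.camera_model('scene'))
for n in ('scene','top'):
    c=cam(n); im,d=env.grab_frame(n); cv2.imwrite(f'pics/{n}0.png',im); np.save(f'{n}0.npy',d)
    for o in ('electrode','pan','arrest_ball','rack','plate_a'):
        p=env.pinpoint(n,o)[:2]
        print(n,o,[(np.round(x['location'],1).tolist(),round(x['score'],2)) for x in p])
print(env.state()['time_s'])
E
```

```text
{'fx': 585.4239988477372, 'fy': 585.4239988477372, 'cx': 311.85963182348905, 'cy': 234.98823280072617, 'eye': array([ 447.51411686,  -28.15350552, 1354.15050274]), 'rotation': array([-1.74686189e+02, -6.97412334e-02, -8.85866684e+01])} {'fx': 575.53742401383, 'fy': 575.53742401383, 'cx': 311.92824888155013, 'cy': 231.53846514963362, 'eye': array([1032.3994052 , -470.06954919, 1038.9918538 ]), 'rotation': array([-1.45316400e+02,  3.70875771e-02,  4.41527335e+01])}
scene electrode [([379.3, 132.8], 0.72)]
scene pan [([380.9, 134.4], 0.97), ([338.0, 131.2], 0.53)]
scene arrest_ball [([307.2, 179.1], 0.61)]
scene rack [([225.2, 315.6], 0.76)]
scene plate_a [([228.2, 310.1], 0.68), ([220.8, 317.7], 0.59)]
top electrode [([156.7, 267.4], 0.59)]
top pan [([153.9, 270.0], 0.69)]
top arrest_ball [([269.1, 271.3], 0.49)]
top rack [([395.3, 250.2], 0.73), ([153.7, 267.3], 0.28)]
top plate_a [([398.1, 245.6], 0.84), ([389.5, 249.6], 0.6)]
0.6
```

View pics/top0.png

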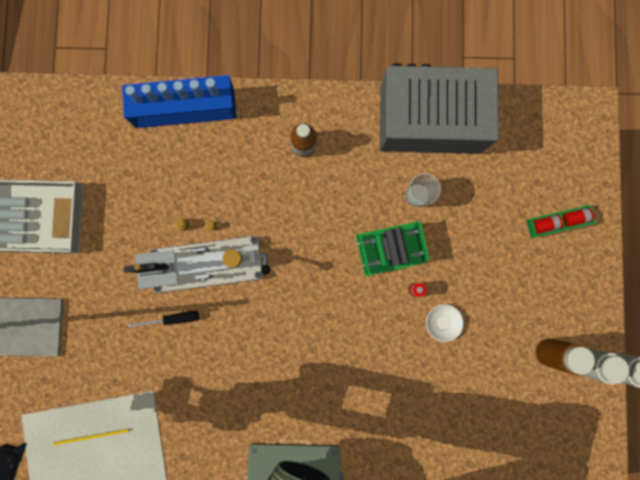

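View pics/scene0.png

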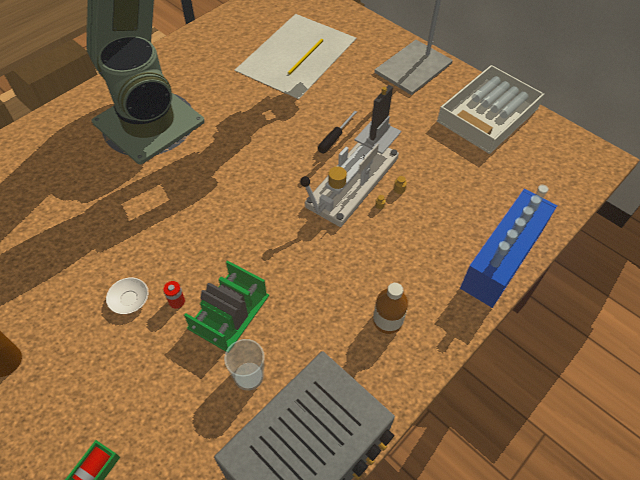

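```bash
python3 - <<'E'
from h import *
px={'scene':dict(electrode=((379.3,132.8),74),pan=((380.9,134.4),74),ball=((307.2,179.1),114.6),rack=((225.2,315.6),0)),
'top':dict(electrode=((156.7,267.4),74),pan=((153.9,270),74),ball=((269.1,271.3),114.6),rack=((395.3,250.2),0))}
for n in px:
    c=cam(n); P=cloud(c,np.load(n+'0.npy'))
    for k,(p,z) in px[n].items(): print(n,k,ray(c,p,z).round(1))
    X=P.reshape(-1,3); 
    def sel(zl,zh,x0,x1,y0,y1):
        m=(X[:,2]>zl)&(X[:,2]<zh)&(X[:,0]>x0)&(X[:,0]<x1)&(X[:,1]>y0)&(X[:,1]<y1); return X[m]
    def rect(Q,s):
        if len(Q)<5: print(n,s,len(Q));return
        r=cv2.minAreaRect(Q[:,:2].astype(np.float32)); print(n,s,len(Q),np.round(r[0],1),np.round(r[1],1),round(r[2],1),'z',np.percentile(Q[:,2],[5,95]).round(0))
    rect(sel(185,203,300,550,200,450),'elec top')
    rect(sel(203,230,300,550,200,450),'terminal')
    rect(sel(17,30,300,550,50,450),'base')
    rect(sel(95,105,300,550,100,250),'counterweight')
    rect(sel(105,130,300,550,30,110),'ball')
    rect(sel(67,76,330,550,-350,-100),'plates')
    rect(sel(55,67,330,520,-350,-100),'walls')
    rect(sel(3,12,330,520,-350,-100),'floor')
E
```

```text
scene electrode [485.2 316.4  74. ]
scene pan [491.1 315.1  74. ]
scene ball [486.7  77.  114.6]
scene rack [ 548.9 -221.3    0. ]
scene elec top 168 [485.8 309.6] [15.1 64.3] 9.6 z [187. 200.]
scene terminal 32 [486.  309.3] [10.9 13.2] 37.3 z [203. 214.]
scene base 1909 [460.2 229.4] [175.8 301.7] 6.5 z [19. 27.]
scene counterweight 282 [522.8 184.6] [129.3  39.4] 75.8 z [ 96. 104.]
scene ball 98 [490.5  66. ] [19.4 19.8] 11.6 z [107. 128.]
scene plates 203 [ 526.  -240.8] [90.8 44.5] 82.0 z [67. 75.]
scene walls 296 [ 495.1 -220.1] [154.4  65.1] 65.9 z [55. 65.]
scene floor 1135 [ 425.1 -225. ] [189.9 249.8] 0.1 z [ 3. 11.]
top electrode [487.1 310.3  74. ]
top pan [481.3 316.1  74. ]
top ball [483.5  61.7 114.6]
top rack [ 542.9 -220.9    0. ]
top elec top 178 [484.8 313.8] [12.3 61.4] 8.8 z [190. 201.]
top terminal 32 [483.5 316.3] [ 9.5 18.4] 21.2 z [205. 215.]
top base 2490 [458.7 239.6] [175.6 313. ] 9.0 z [19. 28.]
top counterweight 271 [506.3 182.8] [ 64.9 113.8] 9.2 z [ 96. 104.]
top ball 76 [488.9  70.9] [19.1 19.1] 0.5 z [121. 129.]
top plates 183 [ 529.1 -212.6] [ 42.7 140.5] 5.4 z [67. 76.]
top walls 231 [ 494.9 -216.1] [153.4  65. ] 66.0 z [55. 66.]
top floor 1891 [ 425.1 -225. ] [189.5 249.9] 0.1 z [ 3. 11.]
```

```bash
cat >> h.py <<'E'
def plan(xyz,yaw,n):
    """rows (tool axes, m / rad) from the measured pose to a pose pointing down"""
    s=env.state(); p=np.array(s['ee_pos']); y=s['ee_rot'][2]
    dy=(yaw-y+180)%360-180; step=(np.array(xyz)-p)/n
    for i in range(n):
        a=np.radians(y+dy*i/n); Rt=np.array([[np.cos(a),np.sin(a),0],[np.sin(a),-np.cos(a),0],[0,0,-1]])
        o=(Rt.T@step/1000).round(4).tolist()
        print('{"offset":%s,"spin":%.4f},'%(o,-np.radians(dy/n)), end='\n' if (i+1)%5==0 else ' ')
    print('\nfrom',p.round(1),np.round(s['ee_rot'],1),'t',s['time_s'])
E
python3 - <<'E'
from h import *
plan((455,110,330),99,12)
E
```

```text
{"offset":[-0.0344, -0.0295, -0.0085],"spin":0.0967}, {"offset":[-0.0371, -0.0261, -0.0085],"spin":0.0967}, {"offset":[-0.0394, -0.0224, -0.0085],"spin":0.0967}, {"offset":[-0.0414, -0.0185, -0.0085],"spin":0.0967}, {"offset":[-0.043, -0.0144, -0.0085],"spin":0.0967},
{"offset":[-0.0442, -0.0102, -0.0085],"spin":0.0967}, {"offset":[-0.045, -0.0058, -0.0085],"spin":0.0967}, {"offset":[-0.0453, -0.0015, -0.0085],"spin":0.0967}, {"offset":[-0.0452, 0.0029, -0.0085],"spin":0.0967}, {"offset":[-0.0447, 0.0073, -0.0085],"spin":0.0967},
{"offset":[-0.0438, 0.0115, -0.0085],"spin":0.0967}, {"offset":[-0.0425, 0.0157, -0.0085],"spin":0.0967}, 
from [144.4 556.6 228. ] [180.   -0.  165.5] t 0.6
```

{"fn": "arm_command", "kwargs": {"motion": [{"offset": [-0.034, -0.03, -0.009], "spin": 0.097}, {"offset": [-0.037, -0.026, -0.009], "spin": 0.097}, {"offset": [-0.039, -0.022, -0.009], "spin": 0.097}, {"offset": [-0.041, -0.019, -0.009], "spin": 0.097}, {"offset": [-0.043, -0.014, -0.009], "spin": 0.097}], "jaw": 0.05}}

```text
time_s: 1.23
ee_pos: [273.1, 369.5, 273.4]
ee_rot: [180.0, 0.0, 137.5]
force: [0.8, 0.2, -0.3]
gripper_width: 49.9
gripper_force: 0.0
```

{"fn": "arm_command", "kwargs": {"motion": [{"offset": [-0.044, -0.01, -0.009], "spin": 0.097}, {"offset": [-0.045, -0.006, -0.009], "spin": 0.097}, {"offset": [-0.045, -0.001, -0.009], "spin": 0.097}, {"offset": [-0.045, 0.003, -0.009], "spin": 0.097}, {"offset": [-0.045, 0.007, -0.009], "spin": 0.097}]}}

```text
time_s: 1.85
ee_pos: [402.1, 183.6, 318.5]
ee_rot: [180.0, -0.0, 109.7]
force: [0.3, -0.0, 0.5]
gripper_width: 49.8
gripper_force: 0.0
```

{"fn": "arm_command", "kwargs": {"motion": [{"offset": [-0.044, 0.012, -0.009], "spin": 0.097}, {"offset": [-0.042, 0.016, -0.009], "spin": 0.097}, {"offset": [0, 0, 0], "spin": 0}]}}

```text
time_s: 2.22
ee_pos: [455.1, 108.9, 336.4]
ee_rot: [179.9, 0.0, 98.5]
force: [0.1, 0.2, -0.7]
gripper_width: 50.0
gripper_force: 0.0
```

```bash
python3 - <<'E'
from h import *
s=env.state(); c=cam('wrist',s); im,d=env.grab_frame('wrist'); cv2.imwrite('pics/w1.png',im); np.save('w1.npy',d)
print(s['ee_pos'],s['ee_rot'],s['time_s'],c[2],c[1].round(2).tolist())
for o,z in (('arrest_ball',114.6),('pan',74),('balance',0)):
    for x in env.pinpoint('wrist',o)[:2]: print(o,x,ray(c,x['location'],z).round(1))
E
```

```text
[455.05694597 108.9087613  336.4060787 ] [1.79914692e+02 2.06847270e-02 9.85193249e+01] 2.225 [445.08593498 185.44052393 494.10721529] [[0.99, 0.14, 0.04], [0.15, -0.95, -0.27], [0.0, 0.28, -0.96]]
arrest_ball {'location': [342.5, 254.4], 'score': 0.56} [492.   65.8 114.6]
balance {'location': [366.1, 116.2], 'score': 0.74} [504.9 210.6   0. ]
balance {'location': [432.0, 130.9], 'score': 0.63} [589.3 205.7  -0. ]
```

View pics/w1.png

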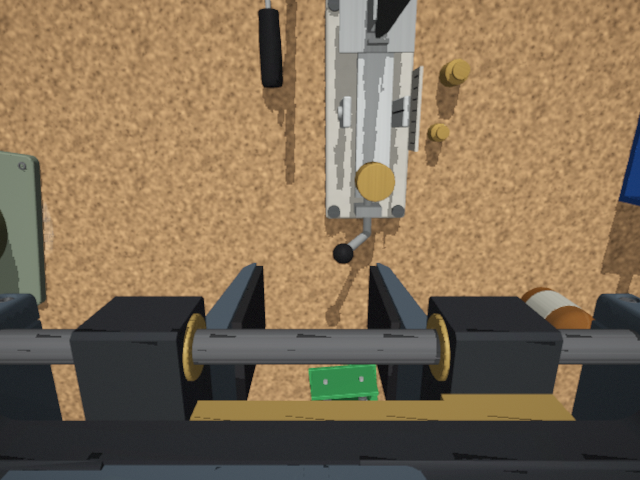

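```bash
python3 - <<'E'
from h import *
c=cam('wrist'); im=cv2.imread('pics/w1.png'); d=np.load('w1.npy'); P=cloud(c,d)
def circ(u,v,r,nm,zl,zh):
    Q=P[v-r:v+r,u-r:u+r].reshape(-1,3); Q=Q[(Q[:,2]>zl)&(Q[:,2]<zh)]
    (x,y),rr=cv2.minEnclosingCircle(Q[:,:2].astype(np.float32)); print(nm,len(Q),x,y,rr,Q[:,2].max(),np.median(Q,0))
    return Q
Q=circ(343,253,16,'ball',105,132)
# sphere fit
A=np.c_[2*Q,np.ones(len(Q))]; s=np.linalg.lstsq(A,(Q**2).sum(1),rcond=None)[0]; print('sphere',s[:3],np.sqrt(s[3]+s[:3]@s[:3]))
circ(376,182,24,'cw',94,106)
X=P[:230].reshape(-1,3); m=(abs(X[:,2]-24)<3)&(X[:,0]>430)&(X[:,0]<560)&(X[:,1]<300)
hsv=cv2.cvtColor(im,cv2.COLOR_BGR2HSV)[:230].reshape(-1,3); m&=hsv[:,1]<40
Q=X[m]; 
for y in range(90,290,25):
    q=Q[abs(Q[:,1]-y)<3]; print(y,len(q),(np.percentile(q[:,0],[1,99])).round(1) if len(q)>9 else '')
E
```

```text
ball 356 488.63323974609375 71.2304916381836 11.066447257995605 130.12452701420858 [487.41068657  73.3565114  125.4140302 ]
sphere [488.70072555  70.89770321 117.53979061] 11.245403590536439
cw 1180 511.05810546875 145.89161682128906 19.96323585510254 103.57141983324516 [510.54129175 146.57172701 100.86256486]
90 61 [470.6 506.7]
115 261 [466.9 558.2]
140 191 [462.7 559. ]
165 244 [458.8 556.7]
190 247 [454.6 551.8]
215 91 [450.2 484.8]
240 236 [446.4 540.2]
265 281 [442.3 539.1]
```

```bash
python3 - <<'E'
from h import *
plan((489,71,116),99.2,6)
E
```

```text
{"offset":[-0.0076, 0.0049, 0.0366],"spin":-0.0010}, {"offset":[-0.0076, 0.0049, 0.0366],"spin":-0.0010}, {"offset":[-0.0076, 0.0049, 0.0366],"spin":-0.0010}, {"offset":[-0.0076, 0.0049, 0.0366],"spin":-0.0010}, {"offset":[-0.0076, 0.0049, 0.0366],"spin":-0.0010},
{"offset":[-0.0076, 0.0049, 0.0366],"spin":-0.0010}, 
from [452.8 111.5 335.7] [-180.    -0.    98.8] t 2.425
```

{"fn": "arm_command", "kwargs": {"motion": [{"offset": [-0.023, 0.015, 0.05], "spin": -0.004}, {"offset": [-0.023, 0.014, 0.05], "spin": -0.003}, {"offset": [0, 0, 0.04], "spin": 0}, {"offset": [0, 0, 0.04], "spin": 0}, {"offset": [0, 0, 0.04], "spin": 0}]}}

```text
time_s: 3.05
ee_pos: [488.7, 71.1, 114.8]
ee_rot: [180.0, -0.0, 99.3]
force: [0.9, 0.3, 0.5]
gripper_width: 49.8
gripper_force: 0.0
```

{"fn": "arm_command", "kwargs": {"motion": [{"offset": [0, 0, 0], "spin": 0}]}}

```text
time_s: 3.18
ee_pos: [486.5, 70.6, 113.7]
ee_rot: [-179.6, -0.0, 99.3]
force: [0.0, 0.6, -0.9]
gripper_width: 50.1
gripper_force: 0.0
```

{"fn": "arm_command", "kwargs": {"motion": [{"offset": [0, 0.018, 0], "spin": 0}, {"offset": [0, 0.018, 0], "spin": 0}, {"offset": [0, 0.018, 0], "spin": 0}, {"offset": [0, 0.018, 0], "spin": 0}, {"offset": [0, 0.01, 0], "spin": 0}]}}

```text
time_s: 3.8
ee_pos: [570.7, 83.8, 117.4]
ee_rot: [180.0, -0.0, 99.2]
force: [-1.4, -0.1, -0.1]
gripper_width: 50.0
gripper_force: 0.9
```

{"fn": "arm_command", "kwargs": {"motion": [{"offset": [0, 0.004, 0], "spin": 0}, {"offset": [0, 0, 0], "spin": 0}, {"offset": [0, 0, 0], "spin": 0}, {"offset": [0, 0, 0], "spin": 0}, {"offset": [0, 0, 0], "spin": 0}]}}

```text
time_s: 4.42
ee_pos: [574.3, 83.5, 116.1]
ee_rot: [180.0, -0.0, 99.2]
force: [-0.7, -0.0, 0.8]
gripper_width: 49.7
gripper_force: 0.3
```

```bash
cat > look.py <<'E'
from h import *
print(env.state()['time_s'],env.state()['ee_pos'],env.state()['force'])
for n in ('scene','top'):
    c=cam(n); im,d=env.grab_frame(n); cv2.imwrite('pics/%s_%d.png'%(n,env.state()['time_s']*100),im)
    X=cloud(c,d).reshape(-1,3)
    for nm,l,h,b in (('terminal',182,230,(440,530,270,350)),('counterw',85,113,(485,535,120,170))):
        m=(X[:,2]>l)&(X[:,2]<h)&(X[:,0]>b[0])&(X[:,0]<b[1])&(X[:,1]>b[2])&(X[:,1]<b[3])
        print(n,nm,m.sum(),'zmax',np.percentile(X[m][:,2],98).round(1) if m.any() else 0,X[m].mean(0).round(1))
E
python3 look.py
```

```text
4.425 [574.2741615   83.53555157 116.14909154] [-0.66078866 -0.02275233  0.81457143]
scene terminal 104 zmax 198.6 [485. 316. 188.]
scene counterw 22 zmax 97.7 [522.8 128.9  90.6]
top terminal 133 zmax 199.8 [483.5 320.7 188.6]
top counterw 293 zmax 112.6 [510.7 147.7 106.7]
```

{"fn": "arm_command", "kwargs": {"motion": [{"offset": [0, 0, 0], "spin": 0}, {"offset": [0, 0, 0], "spin": 0}, {"offset": [0, 0, 0], "spin": 0}, {"offset": [0, -0.015, 0], "spin": 0}, {"offset": [0, -0.013, 0], "spin": 0}]}}

```text
time_s: 5.15
ee_pos: [545.6, 79.0, 115.8]
ee_rot: [180.0, -0.0, 99.2]
force: [4.2, -0.2, 2.9]
gripper_width: 49.7
gripper_force: 2.0
```

{"fn": "arm_command", "kwargs": {"motion": [{"offset": [0, -0.012, 0], "spin": 0}, {"offset": [0, -0.012, 0], "spin": 0}, {"offset": [0, -0.012, 0], "spin": 0}, {"offset": [0, -0.012, 0], "spin": 0}, {"offset": [0, -0.012, 0], "spin": 0}]}}

```text
time_s: 5.78
ee_pos: [485.7, 69.4, 115.4]
ee_rot: [-179.9, -0.0, 99.2]
force: [1.3, 0.8, -1.4]
gripper_width: 50.0
gripper_force: 1.2
```

{"fn": "arm_command", "kwargs": {"motion": [{"offset": [0, -0.009, 0], "spin": 0}, {"offset": [0, -0.005, 0], "spin": 0}, {"offset": [0, -0.002, 0], "spin": 0}, {"offset": [0, 0, 0], "spin": 0}, {"offset": [0, 0, 0], "spin": 0}]}}

```text
time_s: 6.4
ee_pos: [471.3, 67.0, 115.8]
ee_rot: [-180.0, -0.0, 99.2]
force: [0.4, 0.2, 0.6]
gripper_width: 50.0
gripper_force: 0.4
```

```bash
python3 look.py
```

```text
6.4 [471.34858282  66.98865187 115.83901558] [0.42419568 0.20163857 0.63041807]
scene terminal 219 zmax 211.9 [487.7 305.3 195.8]
scene counterw 226 zmax 103.7 [517.8 138.   97.7]
top terminal 212 zmax 214.4 [484.6 311.9 199. ]
top counterw 8 zmax 103.0 [529.4 147.4  98.9]
```

```bash
python3 - <<'E'
from h import *
import h
st=env.state(); s2=dict(st); s2['ee_pos']=np.array([485,69.2,260.])
h.env=type('E',(),{'state':staticmethod(lambda:s2)})
plan((512,-227,260),10.4,10)
E
```

```text
{"offset":[-0.0297, -0.0021, 0.0],"spin":0.1549}, {"offset":[-0.0296, 0.0025, 0.0],"spin":0.1549}, {"offset":[-0.0289, 0.0071, 0.0],"spin":0.1549}, {"offset":[-0.0274, 0.0115, 0.0],"spin":0.1549}, {"offset":[-0.0253, 0.0156, 0.0],"spin":0.1549},
{"offset":[-0.0226, 0.0193, 0.0],"spin":0.1549}, {"offset":[-0.0194, 0.0225, 0.0],"spin":0.1549}, {"offset":[-0.0157, 0.0253, 0.0],"spin":0.1549}, {"offset":[-0.0116, 0.0274, 0.0],"spin":0.1549}, {"offset":[-0.0072, 0.0289, 0.0],"spin":0.1549},

from [485.   69.2 260. ] [-180.    -0.    99.2] t 6.5
```

{"fn": "arm_command", "kwargs": {"motion": [{"offset": [0, 0.014, 0], "spin": 0}, {"offset": [0, 0, -0.036], "spin": 0}, {"offset": [0, 0, -0.036], "spin": 0}, {"offset": [0, 0, -0.036], "spin": 0}, {"offset": [0, 0, -0.036], "spin": 0}]}}

```text
time_s: 7.12
ee_pos: [485.8, 69.3, 261.1]
ee_rot: [-180.0, -0.0, 99.2]
force: [1.9, 0.0, 0.0]
gripper_width: 50.2
gripper_force: 0.0
```

{"fn": "arm_command", "kwargs": {"motion": [{"offset": [-0.03, -0.002, 0], "spin": 0.155}, {"offset": [-0.03, 0.003, 0], "spin": 0.155}, {"offset": [-0.029, 0.007, 0], "spin": 0.155}, {"offset": [-0.027, 0.011, 0], "spin": 0.155}, {"offset": [-0.025, 0.016, 0], "spin": 0.155}], "jaw": 0.09}}

```text
time_s: 7.75
ee_pos: [500.1, -80.0, 259.8]
ee_rot: [-180.0, 0.0, 54.5]
force: [-0.3, 0.2, -0.1]
gripper_width: 89.4
gripper_force: 0.0
```

{"fn": "arm_command", "kwargs": {"motion": [{"offset": [-0.023, 0.019, 0], "spin": 0.155}, {"offset": [-0.019, 0.022, 0], "spin": 0.155}, {"offset": [-0.016, 0.025, 0], "spin": 0.155}, {"offset": [-0.012, 0.027, 0], "spin": 0.155}, {"offset": [-0.007, 0.029, 0], "spin": 0.155}]}}

```text
time_s: 8.38
ee_pos: [512.2, -227.6, 259.7]
ee_rot: [-180.0, 0.0, 10.1]
force: [0.9, 0.2, 0.4]
gripper_width: 90.2
gripper_force: 0.0
```

{"fn": "arm_command", "kwargs": {"motion": [{"offset": [0, 0, 0], "spin": 0}, {"offset": [0, 0, 0], "spin": 0}]}}

```text
time_s: 8.62
ee_pos: [511.8, -225.9, 259.6]
ee_rot: [-179.9, 0.0, 10.4]
force: [-0.6, 0.2, -0.1]
gripper_width: 89.9
gripper_force: 0.0
```

```bash
python3 - <<'E'
from h import *
s=env.state(); c=cam('wrist',s); im,d=env.grab_frame('wrist'); cv2.imwrite('pics/w2.png',im); np.save('w2.npy',d); np.save('w2c.npy',np.c_[c[1],c[2]])
print(s['ee_pos'],s['ee_rot'],s['time_s'])
for o,z in (('rack',0),('plate_a',6),('plate_c',6)):
    for x in env.pinpoint('wrist',o)[:2]: print(o,x,ray(c,x['location'],z).round(1))
E
```

```text
[ 511.78245064 -225.92767728  259.59171101] [-1.79931011e+02  3.12023192e-02  1.04389155e+01] 8.625
plate_a {'location': [292.5, 173.9], 'score': 0.89} [ 541.2 -195.6    6. ]
plate_a {'location': [304.1, 163.5], 'score': 0.58} [ 554.2 -205.9    6. ]
plate_c {'location': [292.5, 173.9], 'score': 0.89} [ 541.2 -195.6    6. ]
plate_c {'location': [304.1, 163.5], 'score': 0.58} [ 554.2 -205.9    6. ]
```

View pics/w2.png

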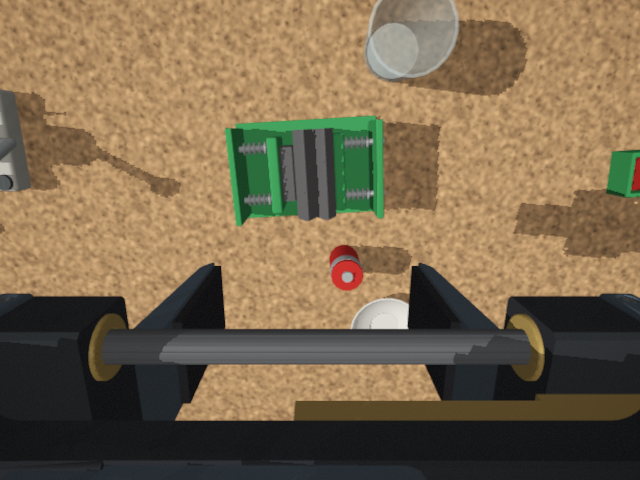

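```bash
python3 - <<'E'
from h import *
C=np.load('w2c.npy'); c=(env.camera_model('wrist'),C[:,:3],C[:,3]); d=np.load('w2.npy'); P=cloud(c,d); im=cv2.imread('pics/w2.png')
Q=P[110:230,225:395].reshape(-1,3); col=im[110:230,225:395].reshape(-1,3).astype(int)
green=(col[:,1]-np.maximum(col[:,0],col[:,2]))>25
def rect(q,s): r=cv2.minAreaRect(q[:,:2].astype(np.float32)); print(s,len(q),np.round(r[0],1),np.round(r[1],1),round(r[2],2))
T=Q[~green&(Q[:,2]>74)&(Q[:,2]<84)]; rect(T,'tops')
T2=Q[~green&(Q[:,2]>60)&(Q[:,2]<84)]; rect(T2,'plates')
G=Q[green&(Q[:,2]>50)&(Q[:,2]<75)]; rect(G,'green tops')
# edges of the walls
for a in (8,9,10,11,12):
  t=np.radians(a); x=np.array([np.cos(t),np.sin(t)]); y=np.array([-np.sin(t),np.cos(t)])
  hist,e=np.histogram(T[:,:2]@y,bins=np.arange(-400,-200,2)); print(a,[(int(e[i]),int(h)) for i,h in enumerate(hist) if h])
t=np.radians(10); x=np.array([np.cos(t),np.sin(t)]); y=np.array([-np.sin(t),np.cos(t)])
for s,q in (('tops',T),('plates',T2),('green',G)): print(s,'x',np.percentile(q[:,:2]@x,[1,99]),'y',np.percentile(q[:,:2]@y,[1,99]))
# profile: height against y
yy=Q[:,:2]@y; xx=Q[:,:2]@x; m=abs(xx-np.median(T[:,:2]@x))<8
for b in np.arange(yy[m].min(),yy[m].max(),3):
  k=m&(abs(yy-b)<1.5); 
  if k.any(): print(round(b),np.median(Q[k,2]).round(0),end=' | ')
E
```

```text
tops 1706 [ 551.2 -217.7] [79.8 28. ] 13.0
plates 3673 [ 547.  -210.1] [ 84.9 140.1] 13.85
green tops 3370 [ 550.2 -210.2] [ 89.  140.5] 13.69
8 [(-310, 6), (-308, 51), (-306, 96), (-304, 156), (-302, 196), (-300, 156), (-298, 113), (-296, 69), (-294, 10), (-292, 8), (-290, 55), (-288, 107), (-286, 160), (-284, 199), (-282, 153), (-280, 109), (-278, 54), (-276, 8)]
9 [(-318, 14), (-316, 66), (-314, 130), (-312, 194), (-310, 193), (-308, 148), (-306, 82), (-304, 26), (-300, 19), (-298, 67), (-296, 141), (-294, 194), (-292, 198), (-290, 140), (-288, 77), (-286, 17)]
10 [(-326, 17), (-324, 96), (-322, 185), (-320, 200), (-318, 187), (-316, 127), (-314, 41), (-308, 23), (-306, 88), (-304, 209), (-302, 218), (-300, 163), (-298, 105), (-296, 47)]
11 [(-334, 37), (-332, 158), (-330, 181), (-328, 179), (-326, 217), (-324, 75), (-322, 6), (-316, 32), (-314, 154), (-312, 213), (-310, 198), (-308, 177), (-306, 77), (-304, 2)]
12 [(-342, 58), (-340, 181), (-338, 204), (-336, 207), (-334, 163), (-332, 40), (-324, 59), (-322, 196), (-320, 215), (-318, 199), (-316, 154), (-314, 30)]
tops x [466.38094168 544.21639487] y [-323.86030192 -295.71006741]
plates x [465.72817007 544.2859716 ] y [-328.69954307 -233.84468617]
green x [460.5889844  550.68440307] y [-373.09732302 -231.63701502]
-396 1.0 | -393 1.0 | -390 1.0 | -387 1.0 | -384 1.0 | -372 64.0 | -369 64.0 | -366 30.0 | -363 7.0 | -360 7.0 | -357 7.0 | -354 7.0 | -351 7.0 | -348 7.0 | -345 7.0 | -342 7.0 | -339 64.0 | -336 64.0 | -333 65.0 | -330 64.0 | -327 66.0 | -324 72.0 | -321 78.0 | -318 79.0 | -315 74.0 | -312 69.0 | -309 66.0 | -306 72.0 | -303 78.0 | -300 79.0 | -297 74.0 | -294 68.0 | -291 59.0 | -288 59.0 | -285 59.0 | -282 59.0 | -279 58.0 | -276 64.0 | -273 65.0 | -270 64.0 | -267 63.0 | -261 7.0 | -258 7.0 | -255 7.0 | -252 7.0 | -249 7.0 | -246 7.0 | -243 7.0 | -240 7.0 | -237 43.0 | -234 64.0 | -231 63.0 | -216 1.0 |
```

```bash
python3 - <<'E'
from h import *
plan((484.5,313.5,255),99.2,12)
E
```

```text
{"offset":[0.0059, -0.0446, 0.0004],"spin":-0.1291}, {"offset":[0.0116, -0.0435, 0.0004],"spin":-0.1291}, {"offset":[0.0171, -0.0416, 0.0004],"spin":-0.1291}, {"offset":[0.0223, -0.0391, 0.0004],"spin":-0.1291}, {"offset":[0.0272, -0.0359, 0.0004],"spin":-0.1291},
{"offset":[0.0315, -0.0321, 0.0004],"spin":-0.1291}, {"offset":[0.0354, -0.0277, 0.0004],"spin":-0.1291}, {"offset":[0.0387, -0.0229, 0.0004],"spin":-0.1291}, {"offset":[0.0413, -0.0178, 0.0004],"spin":-0.1291}, {"offset":[0.0433, -0.0123, 0.0004],"spin":-0.1291},
{"offset":[0.0445, -0.0066, 0.0004],"spin":-0.1291}, {"offset":[0.045, -0.0009, 0.0004],"spin":-0.1291}, 
from [ 511.7 -225.6  260. ] [-180.    -0.    10.5] t 8.825
```

{"fn": "arm_command", "kwargs": {"motion": [{"offset": [0.006, -0.045, 0], "spin": -0.129}, {"offset": [0.012, -0.0435, 0], "spin": -0.129}, {"offset": [0.017, -0.0415, 0], "spin": -0.129}, {"offset": [0.022, -0.039, 0], "spin": -0.129}, {"offset": [0.027, -0.036, 0], "spin": -0.129}], "jaw": 0.06}}

```text
time_s: 9.45
ee_pos: [500.2, 0.4, 260.2]
ee_rot: [180.0, -0.0, 47.6]
force: [0.2, 0.2, 0.4]
gripper_width: 59.9
gripper_force: 0.0
```

{"fn": "arm_command", "kwargs": {"motion": [{"offset": [0.0315, -0.032, 0], "spin": -0.129}, {"offset": [0.0355, -0.0275, 0], "spin": -0.129}, {"offset": [0.0385, -0.023, 0], "spin": -0.129}, {"offset": [0.0415, -0.018, 0], "spin": -0.129}, {"offset": [0.0435, -0.0125, 0], "spin": -0.129}]}}

```text
time_s: 10.07
ee_pos: [488.9, 225.3, 260.3]
ee_rot: [180.0, -0.0, 84.6]
force: [0.2, 0.4, 0.8]
gripper_width: 59.8
gripper_force: 0.0
```

{"fn": "arm_command", "kwargs": {"motion": [{"offset": [0.0445, -0.0065, 0], "spin": -0.129}, {"offset": [0.045, -0.001, 0], "spin": -0.129}, {"offset": [0, 0, 0], "spin": 0}, {"offset": [0, 0, 0], "spin": 0}]}}

```text
time_s: 10.58
ee_pos: [484.8, 313.1, 259.9]
ee_rot: [-180.0, 0.0, 99.1]
force: [0.1, -0.1, -0.9]
gripper_width: 60.2
gripper_force: 0.0
```

```bash
python3 - <<'E'
from h import *
s=env.state(); c=cam('wrist',s); im,d=env.grab_frame('wrist'); cv2.imwrite('pics/w3.png',im)
print(s['ee_pos'],s['ee_rot'],s['time_s'])
X=cloud(c,d).reshape(-1,3); m=(X[:,2]>190)&(X[:,2]<204)&(abs(X[:,0]-485)<20)&(abs(X[:,1]-313)<40); q=X[m]
print(len(q),cv2.minAreaRect(q[:,:2].astype(np.float32)) if len(q)>5 else '')
plan((484.5,313.5,175),99.2,4)
E
```

```text
[484.76083985 313.05942182 259.94698471] [-1.79985043e+02  3.56933913e-02  9.90772687e+01] 10.575
1552 ((487.8263854980469, 311.0923767089844), (11.962796211242676, 60.89300537109375), 9.368551254272461)
{"offset":[0.0002, -0.0001, 0.0213],"spin":-0.0008}, {"offset":[0.0002, -0.0001, 0.0213],"spin":-0.0008}, {"offset":[0.0002, -0.0001, 0.0213],"spin":-0.0008}, {"offset":[0.0003, -0.0001, 0.0213],"spin":-0.0008}, 
from [484.9 312.6 260. ] [-180.    0.   99.] t 10.625
```

View pics/w3.png

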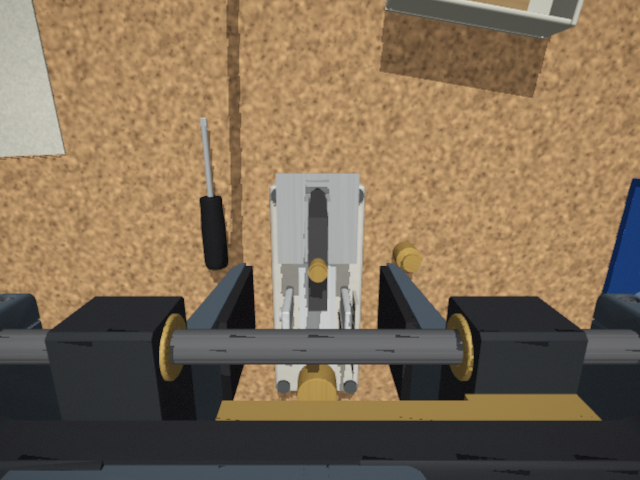

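```bash
python3 - <<'E'
from h import *
m=env.camera_model('wrist'); H=np.linalg.inv(np.array(m['hand_eye']))
for p in ((0,30,14),(0,-30,14),(16,30,14),(16,-30,14),(16,45,14),(16,-45,14),(0,0,14)):
    q=H[:3,:3]@p+H[:3,3]; print(p,q[0]/q[2]*m['fx']+m['cx'],q[1]/q[2]*m['fy']+m['cy'],q[2])
print(m['fx'],m['cx'],m['hand_eye'])
E
```

```text
(0, 30, 14) 373.65259698808023 294.28074547610663 186.33043795126278
(0, -30, 14) 250.63255775485942 294.2801524507803 186.28940581430751
(16, 30, 14) 375.0592585246449 263.3150066384443 181.92897285916374
(16, -30, 14) 249.06260254687732 263.30741369540976 181.88794072220847
(16, 45, 14) 406.5495426447144 263.3169043390746 181.93923089340257
(16, -45, 14) 217.55455567307456 263.3055149243417 181.87768268796964
(0, 0, 14) 312.1493507293338 294.28044899609483 186.30992188278515
381.9950803475081 315.9094031909597 [[ 2.87607877e-04 -9.61417987e-01 -2.75091568e-01  7.70923678e+01]
 [ 9.99999761e-01  1.03473440e-04  6.83868949e-04  1.70369207e+00]
 [-6.29019238e-04 -2.75091699e-01  9.61417787e-01 -1.57729324e+02]
 [ 0.00000000e+00  0.00000000e+00  0.00000000e+00  1.00000000e+00]]
```

{"fn": "arm_command", "kwargs": {"motion": [{"offset": [0, 0.001, 0.025], "spin": -0.003}, {"offset": [0, 0, 0.025], "spin": 0}, {"offset": [0, 0, 0.02], "spin": 0}, {"offset": [0, 0, 0.015], "spin": 0}, {"offset": [0, 0, 0], "spin": 0}]}}

```text
time_s: 11.25
ee_pos: [485.9, 312.4, 174.2]
ee_rot: [-179.9, 0.0, 99.2]
force: [0.7, 1.1, 0.1]
gripper_width: 59.6
gripper_force: 0.0
```

{"fn": "arm_command", "kwargs": {"motion": [{"offset": [0, 0, 0], "spin": 0}, {"offset": [0, 0, 0], "spin": 0}, {"offset": [0, 0, 0], "spin": 0}, {"offset": [0, 0, 0], "spin": 0}, {"offset": [0, 0, 0], "spin": 0}], "jaw": 0.0, "newtons": 40}}

```text
time_s: 11.88
ee_pos: [486.2, 313.4, 175.0]
ee_rot: [180.0, -0.0, 99.2]
force: [-0.2, 0.7, 0.2]
gripper_width: 12.7
gripper_force: 0.4
```

{"fn": "arm_command", "kwargs": {"motion": [{"offset": [0, 0, 0], "spin": 0}, {"offset": [0, 0, 0], "spin": 0}]}}

```text
time_s: 12.12
ee_pos: [486.2, 313.4, 175.0]
ee_rot: [180.0, -0.0, 99.2]
force: [-0.3, 0.2, -0.7]
gripper_width: 11.5
gripper_force: 40.0
```

{"fn": "arm_command", "kwargs": {"motion": [{"offset": [0, 0, -0.01], "spin": 0}, {"offset": [0, 0, -0.02], "spin": 0}, {"offset": [0, 0, -0.03], "spin": 0}, {"offset": [0, 0, -0.03], "spin": 0}, {"offset": [0, 0, -0.03], "spin": 0}]}}

```text
time_s: 12.75
ee_pos: [486.1, 313.3, 296.4]
ee_rot: [180.0, -0.0, 99.2]
force: [0.4, 0.0, -1.0]
gripper_width: 12.1
gripper_force: 40.0
```

```bash
python3 - <<'E'
from h import *
plan((550.9,-215.8,295),13.0,13)
E
```

```text
{"offset":[-0.041, -0.0016, 0.0001],"spin":0.1158}, {"offset":[-0.0409, 0.0031, 0.0001],"spin":0.1158}, {"offset":[-0.0402, 0.0078, 0.0001],"spin":0.1158}, {"offset":[-0.0391, 0.0124, 0.0001],"spin":0.1158}, {"offset":[-0.0374, 0.0169, 0.0001],"spin":0.1158},
{"offset":[-0.0352, 0.0211, 0.0001],"spin":0.1158}, {"offset":[-0.0325, 0.025, 0.0001],"spin":0.1158}, {"offset":[-0.0294, 0.0286, 0.0001],"spin":0.1158}, {"offset":[-0.0259, 0.0318, 0.0001],"spin":0.1158}, {"offset":[-0.0221, 0.0346, 0.0001],"spin":0.1158},
{"offset":[-0.0179, 0.0369, 0.0001],"spin":0.1158}, {"offset":[-0.0135, 0.0387, 0.0001],"spin":0.1158}, {"offset":[-0.009, 0.04, 0.0001],"spin":0.1158}, 
from [486.1 313.3 296.4] [180.   -0.   99.2] t 12.75
```

{"fn": "arm_command", "kwargs": {"motion": [{"offset": [-0.041, -0.0015, 0], "spin": 0.116}, {"offset": [-0.041, 0.003, 0], "spin": 0.116}, {"offset": [-0.04, 0.008, 0], "spin": 0.116}, {"offset": [-0.039, 0.0125, 0], "spin": 0.116}, {"offset": [-0.0375, 0.017, 0], "spin": 0.116}]}}

```text
time_s: 13.38
ee_pos: [511.3, 108.5, 295.5]
ee_rot: [180.0, -0.0, 65.8]
force: [0.4, 0.0, -2.2]
gripper_width: 12.1
gripper_force: 40.0
```

{"fn": "arm_command", "kwargs": {"motion": [{"offset": [-0.035, 0.021, 0], "spin": 0.116}, {"offset": [-0.0325, 0.025, 0], "spin": 0.116}, {"offset": [-0.0295, 0.0285, 0], "spin": 0.116}, {"offset": [-0.026, 0.032, 0], "spin": 0.116}, {"offset": [-0.022, 0.0345, 0], "spin": 0.116}]}}

```text
time_s: 14.0
ee_pos: [535.9, -95.0, 295.4]
ee_rot: [180.0, -0.0, 32.5]
force: [0.9, 0.3, -1.8]
gripper_width: 11.9
gripper_force: 40.0
```

{"fn": "arm_command", "kwargs": {"motion": [{"offset": [-0.018, 0.037, 0], "spin": 0.116}, {"offset": [-0.0135, 0.0385, 0], "spin": 0.116}, {"offset": [-0.009, 0.04, 0], "spin": 0.116}, {"offset": [0, 0, 0], "spin": 0}, {"offset": [0, 0, 0], "spin": 0}]}}

```text
time_s: 14.62
ee_pos: [550.3, -215.3, 295.0]
ee_rot: [-179.9, 0.0, 12.8]
force: [0.7, 1.0, -1.0]
gripper_width: 11.6
gripper_force: 40.0
```

```bash
python3 - <<'E'
from h import *
s=env.state(); im,d=env.grab_frame('wrist'); cv2.imwrite('pics/w4.png',im); np.save('w4.npy',d)
plan((550.9,-215.8,195),13.0,4)
c=cam('wrist',s); P=cloud(c,d); Q=P.reshape(-1,3)
col=im.reshape(-1,3).astype(int); g=(col[:,1]-np.maximum(col[:,0],col[:,2]))>25
m=~g&(Q[:,2]>74)&(Q[:,2]<84)&(abs(Q[:,0]-550)<60)&(abs(Q[:,1]+217)<30)
q=Q[m]; print(len(q), cv2.minAreaRect(q[:,:2].astype(np.float32)) if len(q)>5 else '')
E
```

```text
{"offset":[0.0001, 0.0002, 0.025],"spin":-0.0005}, {"offset":[0.0001, 0.0002, 0.025],"spin":-0.0005}, {"offset":[0.0001, 0.0002, 0.025],"spin":-0.0005}, {"offset":[0.0001, 0.0002, 0.025],"spin":-0.0005}, 
from [ 550.3 -214.9  295.1] [-180.    -0.    12.9] t 14.675
808 ((551.8475952148438, -217.27052307128906), (79.48663330078125, 27.239112854003906), 13.493632316589355)
```

View pics/w4.png

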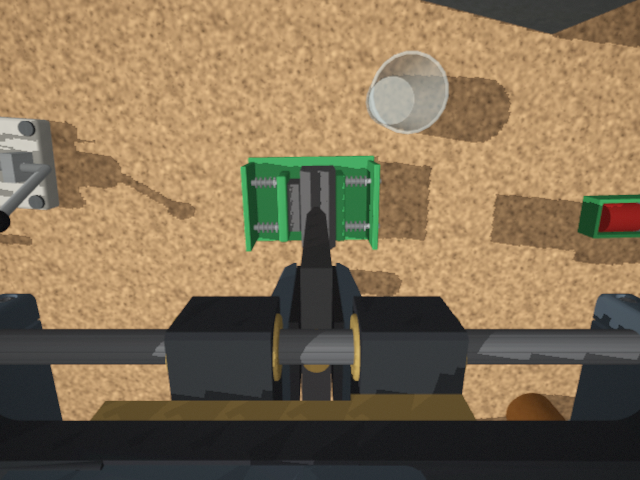

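```bash
python3 - <<'E'
from h import *
im=cv2.imread('pics/w4.png'); d=np.load('w4.npy'); P=cloud(cam('wrist'),d)
g=cv2.cvtColor(im,cv2.COLOR_BGR2GRAY)
for r in (172,178,184,190,196):
    print(r,[(u,int(P[r,u,2])) for u in range(296,340,2)])
for r in (215,225,240,255,265,280,300):
    u=np.arange(280,350); z=P[r,u,2]; k=u[(z>150)&(g[r,u]<75)]
    print(r,(k.min(),k.max()) if len(k) else '', [int(x) for x in d[r,300:332:3]], g[r,296:338:2].tolist())
E
```

```text
172 [(296, 5), (298, 6), (300, 66), (302, 71), (304, 76), (306, 78), (308, 78), (310, 77), (312, 73), (314, 70), (316, 67), (318, 66), (320, 71), (322, 74), (324, 78), (326, 79), (328, 79), (330, 74), (332, 72), (334, 67), (336, 35), (338, 35)]
178 [(296, 8), (298, 7), (300, 66), (302, 71), (304, 76), (306, 78), (308, 78), (310, 77), (312, 75), (314, 70), (316, 66), (318, 66), (320, 70), (322, 74), (324, 78), (326, 79), (328, 78), (330, 74), (332, 70), (334, 67), (336, 63), (338, 64)]
184 [(296, 55), (298, 57), (300, 66), (302, 70), (304, 75), (306, 79), (308, 78), (310, 78), (312, 73), (314, 71), (316, 67), (318, 67), (320, 69), (322, 72), (324, 78), (326, 79), (328, 77), (330, 75), (332, 71), (334, 66), (336, 64), (338, 64)]
190 [(296, 59), (298, 58), (300, 66), (302, 69), (304, 75), (306, 78), (308, 78), (310, 78), (312, 452), (314, 72), (316, 68), (318, 67), (320, 71), (322, 74), (324, 78), (326, 79), (328, 80), (330, 74), (332, 70), (334, 67), (336, 64), (338, 66)]
196 [(296, 58), (298, 59), (300, 66), (302, 69), (304, 73), (306, 78), (308, 80), (310, 78), (312, 74), (314, 71), 
[... 686 characters left out ...]
(303), np.int64(329)) [476, 156, 156, 156, 157, 158, 157, 157, 157, 157, 157] [176, 183, 176, 78, 39, 38, 39, 38, 39, 37, 37, 38, 38, 38, 40, 39, 38, 85, 163, 172, 179]
265 (np.int64(290), np.int64(342)) [145, 145, 145, 145, 144, 144, 145, 146, 145, 145, 145] [97, 149, 106, 38, 37, 38, 38, 38, 39, 38, 38, 39, 36, 37, 37, 37, 37, 37, 134, 147, 76]
280 (np.int64(280), np.int64(349)) [144, 144, 142, 143, 143, 144, 143, 142, 143, 143, 143] [22, 22, 44, 55, 53, 55, 53, 54, 53, 53, 51, 53, 54, 54, 54, 56, 53, 53, 39, 23, 22]
300 (np.int64(280), np.int64(349)) [146, 145, 145, 146, 145, 144, 145, 145, 144, 146, 146] [24, 22, 38, 53, 54, 54, 53, 53, 53, 55, 55, 54, 55, 52, 53, 54, 52, 54, 34, 23, 24]
```

{"fn": "arm_command", "kwargs": {"motion": [{"offset": [0, 0.001, 0.025], "spin": 0}, {"offset": [0, 0, 0.03], "spin": 0}, {"offset": [0, 0, 0.03], "spin": 0}, {"offset": [0, 0, 0.03], "spin": 0}, {"offset": [0, 0, 0.005], "spin": 0}]}}

```text
time_s: 15.3
ee_pos: [549.8, -215.3, 173.5]
ee_rot: [-179.9, 0.2, 12.9]
force: [-0.9, -1.2, -1.1]
gripper_width: 11.8
gripper_force: 40.0
```

{"fn": "arm_command", "kwargs": {"motion": [{"offset": [0, 0, 0.006], "spin": 0}, {"offset": [0, 0, 0.006], "spin": 0}, {"offset": [0, 0, 0.006], "spin": 0}, {"offset": [0, 0, 0.006], "spin": 0}, {"offset": [0, 0, 0.006], "spin": 0}]}}

```text
time_s: 15.92
ee_pos: [550.8, -216.7, 144.8]
ee_rot: [180.0, -0.0, 12.8]
force: [0.5, 0.4, 1.4]
gripper_width: 11.9
gripper_force: 40.0
```

{"fn": "arm_command", "kwargs": {"motion": [{"offset": [0, 0, 0.006], "spin": 0}, {"offset": [0, 0, 0.006], "spin": 0}, {"offset": [0, 0, 0.006], "spin": 0}, {"offset": [0, 0, 0.006], "spin": 0}, {"offset": [0, 0, 0.006], "spin": 0}]}}

```text
time_s: 16.55
ee_pos: [550.7, -216.9, 114.4]
ee_rot: [180.0, 0.0, 12.8]
force: [-0.4, -0.7, 0.4]
gripper_width: 11.8
gripper_force: 40.0
```

```bash
python3 - <<'E'
from h import *
s=env.state(); print(s['ee_pos'],s['force'],s['time_s'])
im,d=env.grab_frame('scene'); cv2.imwrite('pics/s5.png',cv2.resize(im[230:380,140:320],None,fx=4,fy=4,interpolation=cv2.INTER_CUBIC))
E
```

```text
[ 550.74701758 -216.94510663  114.35279932] [-0.39338441 -0.70237858  0.3935093 ] 16.55
```

View pics/s5.png

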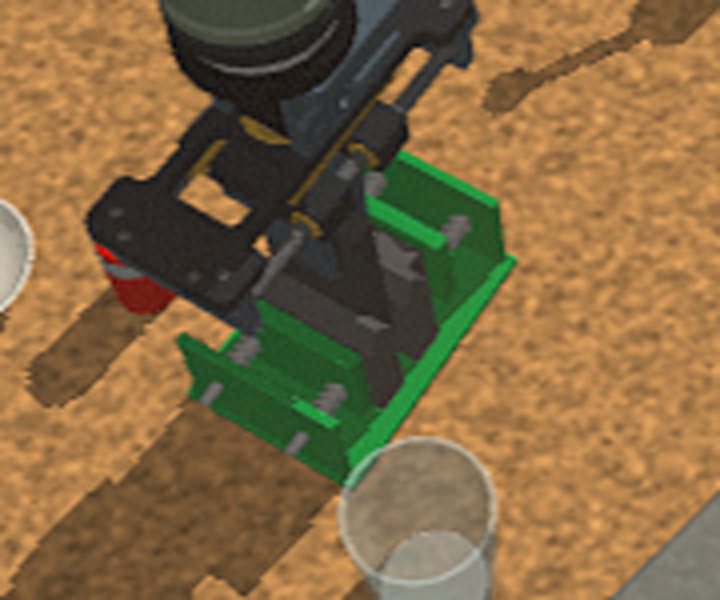

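The crop shows the electrode standing between the two spread plates (electrode near (350,260)), the presser springs compressed on both sides, and the beaker clear. I'll lower it slowly until it touches the floor.

{"fn": "arm_command", "kwargs": {"motion": [{"offset": [0, 0, 0.002], "spin": 0}, {"offset": [0, 0, 0.002], "spin": 0}, {"offset": [0, 0, 0.001], "spin": 0}, {"offset": [0, 0, 0], "spin": 0}]}}

```text
time_s: 17.1
ee_pos: [550.7, -216.8, 109.9]
ee_rot: [180.0, -0.0, 12.8]
force: [-0.0, -1.3, -1.0]
gripper_width: 12.0
gripper_force: 40.0
```

{"fn": "arm_command", "kwargs": {"motion": [{"offset": [0, 0, 0.001], "spin": 0}, {"offset": [0, 0, 0.001], "spin": 0}, {"offset": [0, 0, 0], "spin": 0}]}}

```text
time_s: 17.48
ee_pos: [550.8, -216.7, 108.0]
ee_rot: [180.0, -0.0, 12.8]
force: [-0.4, -0.4, 1.9]
gripper_width: 11.9
gripper_force: 40.0
```

{"fn": "arm_command", "kwargs": {"motion": [{"offset": [0, 0, 0.001], "spin": 0}, {"offset": [0, 0, 0], "spin": 0}]}}

```text
time_s: 17.73
ee_pos: [550.9, -216.7, 108.0]
ee_rot: [180.0, -0.0, 12.8]
force: [-1.5, -0.5, 6.2]
gripper_width: 11.8
gripper_force: 40.0
```

{"fn": "arm_command", "kwargs": {"motion": [{"offset": [0, 0, 0.001], "spin": 0}, {"offset": [0, 0, 0], "spin": 0}]}}

```text
time_s: 17.98
ee_pos: [550.8, -216.7, 107.9]
ee_rot: [180.0, -0.1, 12.8]
force: [-2.9, 0.9, 12.1]
gripper_width: 11.4
gripper_force: 40.0
```

{"fn": "arm_command", "kwargs": {"motion": [{"offset": [0, 0, -0.001], "spin": 0}, {"offset": [0, 0, 0], "spin": 0}], "newtons": 10}}

```text
time_s: 18.23
ee_pos: [550.9, -216.7, 107.9]
ee_rot: [180.0, -0.0, 12.8]
force: [-1.7, 0.1, 6.6]
gripper_width: 12.1
gripper_force: 10.0
```

{"fn": "arm_command", "kwargs": {"motion": [{"offset": [0, 0, 0], "spin": 0}, {"offset": [0, 0, 0], "spin": 0}, {"offset": [0, 0, 0], "spin": 0}, {"offset": [0, 0, 0], "spin": 0}], "jaw": 0.06}}

```text
time_s: 18.73
ee_pos: [550.6, -216.6, 106.6]
ee_rot: [-180.0, 0.0, 12.8]
force: [-0.8, 0.5, -0.7]
gripper_width: 49.1
gripper_force: 0.0
```

{"fn": "arm_command", "kwargs": {"motion": [{"offset": [0, 0, -0.01], "spin": 0}, {"offset": [0, 0, -0.03], "spin": 0}, {"offset": [0, 0, -0.04], "spin": 0}, {"offset": [0, 0, -0.05], "spin": 0}, {"offset": [0, 0, -0.05], "spin": 0}]}}

```text
time_s: 19.35
ee_pos: [550.5, -216.6, 289.3]
ee_rot: [180.0, -0.0, 12.8]
force: [0.6, -0.9, -0.1]
gripper_width: 60.0
gripper_force: 0.0
```

{"fn": "arm_command", "kwargs": {"motion": [{"offset": [-0.05, 0, 0], "spin": 0}, {"offset": [-0.05, 0, 0], "spin": 0}, {"offset": [-0.04, 0, 0], "spin": 0}, {"offset": [0, 0, 0], "spin": 0}, {"offset": [0, 0, 0], "spin": 0}]}}

```text
time_s: 19.98
ee_pos: [414.9, -247.9, 287.6]
ee_rot: [179.9, -0.1, 12.8]
force: [0.1, 0.2, -0.4]
gripper_width: 60.2
gripper_force: 0.0
```

```bash
python3 - <<'E'
from h import *
s=env.state(); c=cam('wrist',s); im,d=env.grab_frame('wrist'); im2,d2=env.grab_frame('scene'); print(s['time_s'],s['ee_pos'])
X=cloud(c,d).reshape(-1,3)
for l,h in ((122,135),(137,150)):
    m=(X[:,2]>l)&(X[:,2]<h)&(abs(X[:,0]-550)<50)&(abs(X[:,1]+216)<40); q=X[m]
    print(l,len(q),np.median(q[:,2]) if len(q) else 0,cv2.minAreaRect(q[:,:2].astype(np.float32)) if len(q)>5 else '')
cv2.imwrite('pics/fin.png',np.hstack([cv2.resize(im[60:310,180:480],(400,333)),cv2.resize(im2[150:380,120:396],(400,333))]))
E
```

```text
19.975 [ 414.87130511 -247.875093    287.60710837]
122 1210 132.1290253903406 ((550.8887329101562, -217.3013916015625), (60.52133560180664, 11.93753433227539), 13.277338981628418)
137 240 145.8969823430167 ((550.9227905273438, -217.6246337890625), (11.696138381958008, 10.800843238830566), 12.347556114196777)
```

View pics/fin.png

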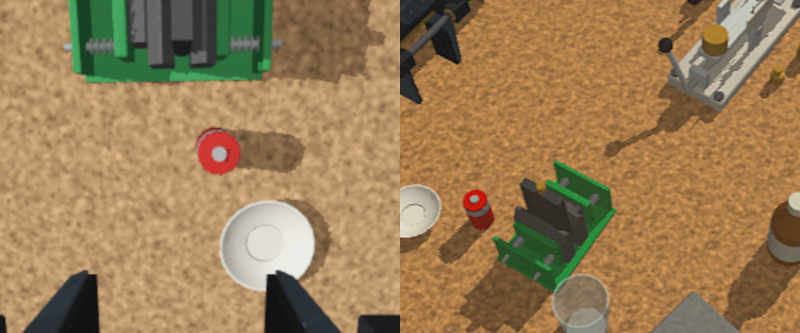

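The right half shows the electrode upright between the two plates at (550,205), with its top at 132 mm, where it should be. The lever is leaning back to the arrested side at (667,47), and the bystanders haven't moved.

```bash
python3 -c "
from workcell import env
print(env.job_done())"
```

```text
the job is handed in; nothing more can be done
None
```

The job is handed in, with no verdict returned: I freed and re-arrested the beam, then stood the electrode upright and centred on the rack floor between the two large plates; all other items looked undisturbed in the last pictures.

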